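# Seat and latch the drill plate on its jig

## Task

The drill plate of the jig was put down short of its two locating pins and rides tilted on top of them. Nudge it along with the fingertips - do not grip or lift it - until both holes drop over the pins and it lies flat on the base; then push the latch by its knob round over the plate until it stops, and leave everything else where it is.

Things in the scene. Friction and masses are not known exactly. Their poses are not given: they have to be found in the camera images.
- jig_base: Fixed grey drill-jig base, 200 mm (its x) by 184 mm (its y), flat top 20 mm above the bench; origin at the centre of its underside, x away from the robot, y left, z up; yaw within 0.25 rad. The seated plate's frame is parallel to it, with the plate's origin at base x 0, y 0, z 20 mm. A brass blank lies sunk in a pocket of the top.
- pin_left (a point): Foot of the left upright steel locating pin, on the base's top face (base frame x 18, y +52, z 20 mm). Pin 10 mm in diameter, standing 7 mm above the top face, with a ball nose: straight for 2 mm, then a half ball.
- pin_right (a point): Foot of the right locating pin, same size (base frame x 18, y -52, z 20 mm).
- drill_plate: Loose aluminium plate, 120 (its x) x 140 (its y) x 10 mm, 0.35 to 0.6 kg, origin at the centre of its underside, with a 31 mm sight window and two dark bushes 4 mm proud. At the start 14 to 26 mm short of its seat (toward the robot), up to 16 mm to either side, turned up to 0.16 rad; its near long edge rests on the base, its far part on the pin tips (tilt about 0.06 to 0.09 rad).
- hole_left (a point): Centre of the left pin hole, 12 mm in diameter, right through, at the plate's underside (plate frame x 18, y +52, z 0 mm); it goes over pin_left. The plate slides under a few newtons; when both holes come over the pins its far part drops 7 mm or more.
- hole_right (a point): Centre of the right pin hole at the plate's underside (plate frame x 18, y -52, z 0 mm); it goes over pin_right.
- plate_far_edge (a point): Middle of the lower far edge of the plate (plate frame x 60, y 0, z 0 mm); 20 mm above the bench when the plate is seated.
- latch (a joint): Angle of the steel swing latch, rad, vertical axis. 0: open, arm along the base's -y (right); grows as it turns clockwise seen from above, to the stop at 1.571, where the arm points along the base's -x (to the robot) over the plate's far part. Starts at 0 to 0.25, stays where left, needs about 1.5 N at the knob. A plate not fully seated stands in its way.
- latch_hinge (a point): Point on the latch's axis (base frame x 82, y 0 mm). Arm 18 mm wide, reaching 59 mm from the axis, 31.5 to 40 mm above the bench (1.5 mm above the seated plate). Round post below 24 mm across, its screw head ends 46 mm above the bench; two 7 mm stop pins beside it (base x 68, y 12.5 and x 94.5, y -16 mm) end 41.5 mm up.
- latch_knob (a point): Middle of the latch's upright black knob, 46 mm from the latch's axis, 57 mm above the bench; knob 17 mm in diameter, from 45 to 70 mm above the bench.
- brass_drift: Bystander: round brass rod, 13 mm thick, 110 mm long, lying on the bench behind the jig. Leave alone.
- slide_spring: Bystander: steel coil spring, 19 mm thick, 62 mm long, lying on the bench to the left of the jig. Leave alone.
- bar_offcut: Bystander: square dark steel offcut, 38 x 38 mm, 98 mm high, standing on end on the bench to the right of the jig. Leave alone.

How it is judged:
By the outcome, as a careful person would: the job done as asked, in the order asked, and still so for the second after the job is handed in, with the robot touching nothing.
It also fails if it takes over 64 s, if anything falls off the work surface, if the arm or the gripper's body presses on something with over 40 N, if the wrist force passes 120 N, or if a joint passes its speed limit or range.

## Robot

A 7-joint arm with a two-finger parallel gripper is mounted at the origin on a cart in front of the work surface, level with it; the furniture and walls round the work are solid. World frame = base frame: x ahead of the robot, y to its left, z up, the work surface at z = 0. Lengths are in m, angles in rad, forces in N, time in s.
With the tool pointing down it reaches from about 0.425 to 0.925 m from the base axis. Payload 6.8 kg.
Tool frame: the origin (TCP) lies between the finger pads; the fingertips stand 17 mm ahead of it and the grasp point (between the pads) lies 2 mm behind it; z points along the fingers, x is the direction in which the jaws open and shut, and the axes are right-handed (so a half turn about z gives the same grasp; the last joint's range is limited). The gripper opens to 85 mm and grips with 20 to 120 N. Pads are 22 mm wide; open, the fingers measure 114 mm over their backs; the gripper's body (76 mm by 85 mm) begins 54 mm behind the grasp point. The pads swing forward as they close: fully open they stand 13 mm farther back than shut.
Start: joints at [1.025, 0.477, 0.022, 1.555, -0.011, 1.109, -0.083], TCP at [0.286, -0.611, 0.248] pointing down, gripper open.
Joint ranges: [-2.96, 2.96], [-0.34, 2.1], [-1.41, 1.46], [0.24, 2.44], [-1.37, 4.51], [0.17, 1.92], [-2.96, 2.96]. Speed limits (rad/s): [2.39, 2.39, 3.14, 3.14, 3.14, 3.14, 3.14].

## Interface

Orientations are given as a unit quaternion [w, x, y, z].
In Python, from station import readout, read_camera, get_calibration, bot, models gives the robot as it stands.
- The arm moves only by the tool carry_out, never from a script. Its argument "deltas" is a list of rows, each a list of 2 entries, a list of its own where there are three numbers: the shift along the tool's x, y, z in cm, then the turn about the tool's z in degrees. A call has 1 to 10 rows; each row is the pose to reach, as a shift and turn from the pose measured when the call began, along the tool's axes at that moment; what a row does not reach only later rows make up. A row lasts 1/8 s, in which the tool goes at most 62.5 mm and 10.7 degrees, less where a joint would pass 70% of its speed; a pose out of reach is approached as far as the arm can. A call with a gripper value outside its range is refused whole. "hand" is the opening, from 0 (shut) to 1 (fully open), set as the call begins (left out, the last holds). The fingers move at their own pace and stop on an object; "newtons" is the grip in N (left out, the last holds). Time passes only in rows, so rows that repeat a pose let the fingers close. It gives the time, the measured TCP pose, the force and the opening at its end, in the units of the state.
- readout.get_obs(): the state, without advancing time (a new reading comes with each control period).
- read_camera(name): name is "scene" or "side" or "wrist"; returns the picture (420x560x3 uint8, red, green, blue); there is no depth.
- get_calibration(name): a dict with "fov_y" (degrees; the focal length in pixels is half the picture's height over the tangent of half this angle, whatever the lens; pixels are square), "cx", "cy" (the principal point, pixels), "world_from_camera" (4x4, takes a point from camera to world coordinates). Camera axes: x right, y down, z forward; pixel columns grow to the right and rows downward; lengths in m; the calibration is good to about 2 mm. A picture is of the moment at which its call begins: read the wrist's pose just before it. get_calibration takes no time and is no camera call; for the wrist camera it gives the pose at the moment of the call.
- bot.hand_in(): hands the job in, once; it reports no verdict.
Trained networks look in the newest picture that a camera, given by its name, has taken for a name from the list of things; names that differ only in an ending like _2 or _b are one class to them, and where a whole thing is asked for, a point or a joint stands for the part that bears it (a point fixed in the world has none). Each returns a list of dicts, best first, with "score" (0 to 1); they miss things now and then, are a little off and sometimes report something else, mostly with a low value. They report only what shows in the picture. A call takes as long as a camera call.
- models.spot_in(query, camera): "centre" ([row, column] in pixels, amid what is visible of it).
The state is a dict: "t": time; "q": joint angles; "joint_vel": joint speeds; "joint_torque": joint torques, N m; "eef_pos": TCP position; "tool_rot": TCP orientation; "contact_force": force on the tool from outside, world axes, zero at the start; "torque": the same for the moment, N m; "gripper_width": opening from 0.0 (shut) to 1.0 (fully open).
Only numpy, scipy, OpenCV 4.12 (cv2) and the standard library are available. Lean on these libraries where they do the work, as an engineer would, in place of code of your own. Each camera call takes 0.05 s, during which the arm holds its last target. There are 200 camera calls.

## Working session

There is one attempt and no reset: what is moved stays moved. The work goes in short steps, Python scripts to look and compute and a tool call to move; the robot and the scene stay as the last step left them, time stands still between calls to the robot, and variables do not carry over. Pictures are saved under pics/ and viewed, about 8 in all and at most 12, crops included, and the job is handed in when it is done.

Besides the shell and the picture viewer there is one more tool, called after "Request:" in YAML: its name, and indented under it one key for each argument. carry_out: Moves the arm, as the interface text tells. Its arguments: {"type":"object","properties":{"deltas":{"type":"array"},"hand":{"type":"number"},"newtons":{"type":"number"}},"required":["deltas"]}

```bash
ls; mkdir -p pics
python3 - <<'E'
from station import readout, read_camera, get_calibration, bot, models
import cv2,numpy as np
o=readout.get_obs();print(o)
for n in ["scene","side"]:
    im=read_camera(n);cv2.imwrite(f"pics/{n}0.png",im[:,:,::-1])
    c=get_calibration(n);print(n,c)
    for q in ["jig_base","pin_left","pin_right","drill_plate","hole_left","hole_right","plate_far_edge","latch_hinge","latch_knob","bar_offcut"]:
        r=models.spot_in(q,n);print(q,[(np.round(d["centre"],1).tolist(),round(d["score"],2)) for d in r[:2]])
E
```

```text
pics
{'t': 0.0, 'q': array([ 1.0249085 ,  0.47781116,  0.02232485,  1.55646407, -0.0115589 ,
        1.10929847, -0.08311709]), 'joint_vel': array([-1.55610029e-03, -3.58432631e-05, -8.88357874e-04,  8.05507335e-04,
       -4.57454125e-04, -2.05969210e-03, -2.02937265e-04]), 'joint_torque': array([-7.91177281e-04, -5.96459734e+01,  1.60778940e+00, -2.81204689e+01,
        1.24992180e-02,  9.30501177e-03,  6.39285463e-05]), 'eef_pos': array([ 0.28592666, -0.61082033,  0.24731264]), 'tool_rot': array([-4.63808340e-04,  8.43779555e-01, -5.36689112e-01, -8.02907555e-04]), 'contact_force': array([-0.33728545, -0.47897419, -0.64088663]), 'torque': array([ 0.00360472, -0.02830356,  0.03455349]), 'gripper_width': 0.9972638142574213}
scene {'fov_y': 47.373526732270534, 'cx': 272.5575172227363, 'cy': 206.0130098045934, 'world_from_camera': array([[-0.89182815, -0.27357581,  0.36027604,  0.21972827],
       [-0.45184263,  0.50010152, -0.73873995,  0.56221754],
       [ 0.02192679, -0.82161716, -0.56961782,  0.65147919],
       [ 0.        ,  0.        ,  0.        ,  1.        ]])}
jig_base [([
[... 452 characters left out ...]
35, 'world_from_camera': array([[-0.82585842, -0.25374796,  0.50355718,  0.18983986],
       [-0.56387107,  0.36736131, -0.73965877,  0.45559947],
       [ 0.00269948, -0.89479475, -0.44646956,  0.43869334],
       [ 0.        ,  0.        ,  0.        ,  1.        ]])}
jig_base [([246.8, 314.2], 0.71)]
pin_left [([247.5, 312.1], 0.71)]
pin_right [([247.4, 312.2], 0.75), ([191.7, 378.7], 0.7)]
drill_plate [([233.0, 337.6], 0.72)]
hole_left [([236.3, 337.4], 0.94)]
hole_right [([235.3, 338.9], 0.9), ([318.5, 299.6], 0.29)]
plate_far_edge [([234.1, 340.7], 0.98)]
latch_hinge [([249.8, 312.4], 0.84)]
latch_knob [([209.8, 301.0], 0.62)]
bar_offcut [([190.8, 379.7], 0.65), ([248.4, 311.4], 0.33)]
```

Run:
```python
import cv2
a=cv2.imread("pics/scene0.png")[130:350,130:430];b=cv2.imread("pics/side0.png")[130:350,150:450]
cv2.imwrite("pics/a0.png",cv2.resize(a,None,fx=2.66,fy=2.66,interpolation=cv2.INTER_CUBIC))
cv2.imwrite("pics/b0.png",cv2.resize(b,None,fx=2.66,fy=2.66,interpolation=cv2.INTER_CUBIC))
```

```text
(no output)
```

View pics/a0.png

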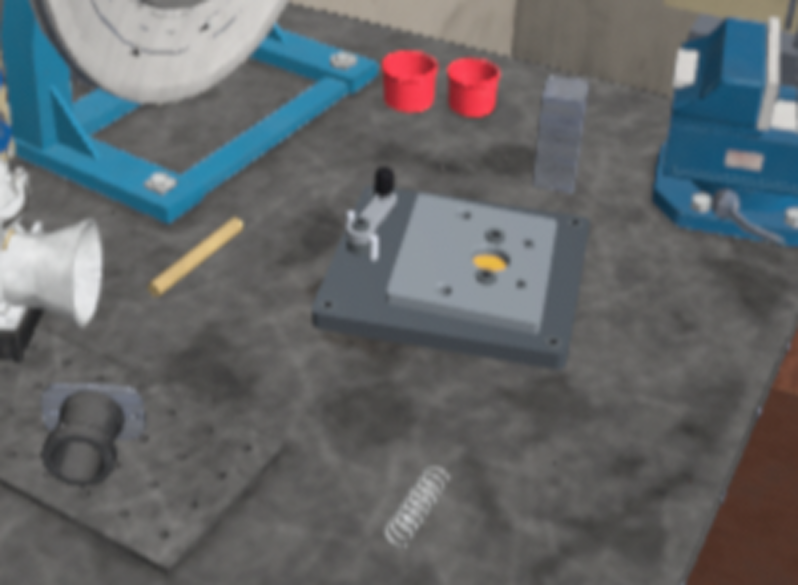

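View pics/b0.png

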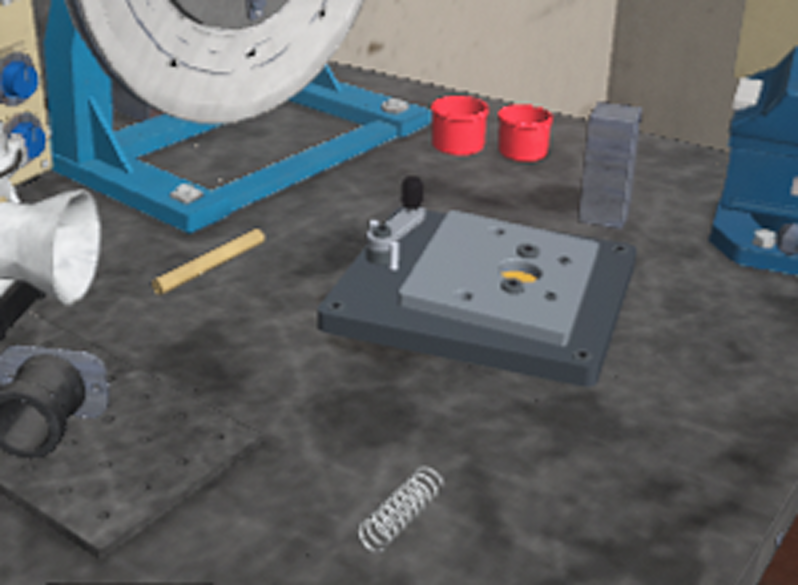

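```bash
cat > h.py <<'E'
from station import readout, read_camera, get_calibration, bot, models
import cv2,numpy as np
from scipy.optimize import least_squares
from scipy.spatial.transform import Rotation as R
def tool():
    o=readout.get_obs();w,x,y,z=o["tool_rot"];return o,R.from_quat([x,y,z,w]).as_matrix(),o["eef_pos"]
def proj(c,P):
    T=np.linalg.inv(c["world_from_camera"]);p=np.atleast_2d(P)@T[:3,:3].T+T[:3,3]
    f=210/np.tan(np.radians(c["fov_y"]/2));return np.c_[f*p[:,0]/p[:,2]+c["cx"],f*p[:,1]/p[:,2]+c["cy"]]
def ray(c,uv,z):
    f=210/np.tan(np.radians(c["fov_y"]/2));W=c["world_from_camera"]
    d=W[:3,:3]@[(uv[0]-c["cx"])/f,(uv[1]-c["cy"])/f,1];o=W[:3,3];return o+d*(z-o[2])/d[2]
def rz(a):return R.from_euler("z",a).as_matrix()
def base_w(b,P):return np.atleast_2d(P)@rz(b[2]).T+[b[0],b[1],0]
E
python3 - <<'E'
from h import *
cs=get_calibration("scene");cd=get_calibration("side")
k=2.66
S=[(316,312),(565,353),(590,214)];D=[(320,313),(588,372),(635,246)]
B=np.array([(100,92,20),(-100,92,20),(-100,-92,20)])/1e3
f=lambda b:np.r_[(proj(cs,base_w(b,B))-(np.array(S)/k+[130,130])).ravel(),(proj(cd,base_w(b,B))-(np.array(D)/k+[150,130])).ravel()]
r=least_squares(f,[.55,0,0]);print(r.x,r.fun.round(1))
o,Rm,p=tool();W=get_calibration("wrist");print(W["fov_y"],W["cx"],W["cy"]);T=W["world_from_camera"];print(Rm.T@(T[:3,3]-p),(Rm.T@T[:3,:3]).round(3));print(Rm.round(3),p)
print(np.hypot(*p[:2]))
for n in ["hole right a","x"]:pass
for u in [(467,215),(447,290),(528,243),(520,284)]:print(ray(cs,np.array(u)/k+130,.034))
b=r.x
for P in [(82,0,40)]:print(base_w(b,np.array(P)/1e3))
print("knob",ray(cs,np.array((384,180))/k+130,.057),ray(cd,np.array((412,192))/k+[150,130],.057))
E
```

```text
[ 0.52478876 -0.21070001  0.23685628] [-3.  -0.1  0.5  1.   0.1  1.3 -2.4 -1.2  3.5 -1.8  1.2 -0.9]
70.93045346086797 282.73538569564636 207.90652163457895
[-0.00100936 -0.08275928 -0.12593914] [[ 1.    -0.002  0.   ]
 [ 0.002  0.946  0.323]
 [-0.001 -0.323  0.946]]
[[ 0.424 -0.906  0.   ]
 [-0.906 -0.424  0.   ]
 [-0.    -0.    -1.   ]] [ 0.2861572  -0.61134249  0.24830082]
0.6750004272415281
[ 0.53687569 -0.25720344  0.034     ]
[ 0.51006802 -0.15720735  0.034     ]
[ 0.47706193 -0.24478602  0.034     ]
[ 0.46283111 -0.19130539  0.034     ]
[[ 0.60449936 -0.19145889  0.04      ]]
knob [ 0.60699165 -0.23992265  0.057     ] [ 0.60513331 -0.23612311  0.057     ]
```

Request:
carry_out:
  deltas:
    - [[-3,-5,0],2]
    - [[-6,-10,0],4]
    - [[-9,-15,0],6]
    - [[-12,-20,0],8]
    - [[-15,-25,0],10]
    - [[-18,-30,0],11.5]
    - [[-21,-35,3],11.5]
    - [[-24,-39.5,6],11.5]
    - [[-25.6,-42.2,9],11.5]
    - [[-25.6,-42.2,9.5],11.5]

```text
t: 2.35
eef_pos: [0.5603, -0.1964, 0.1511]
tool_rot: [-0.0, 0.788, -0.616, -0.002]
contact_force: [-0.2, -0.3, 0.4]
gripper_width: 1.001
```

Run:
```python
from h import *
o,Rm,p=tool();print(o["t"],p,Rm.round(3).tolist(),o["contact_force"])
im=read_camera("wrist");cv2.imwrite("pics/w1.png",cv2.resize(im[:,:,::-1],(800,600),interpolation=cv2.INTER_CUBIC))
np.save("w1.npy",im);np.save("w1c.npy",get_calibration("wrist"),allow_pickle=True)
```

```text
2.35 [ 0.56026774 -0.19643034  0.15111571] [[0.241, -0.971, -0.003], [-0.971, -0.241, 0.003], [-0.003, 0.002, -1.0]] [-0.19470201 -0.29025369  0.40580321]
```

View pics/w1.png

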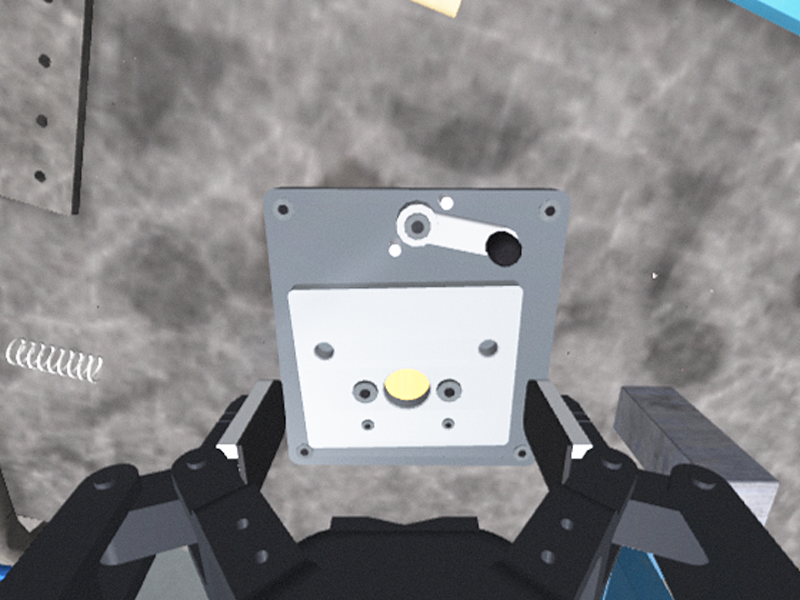

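```bash
cat >> h.py <<'E'
k=560/800
def fitbase(c,pts,b0=(.525,-.21,.24)):
    P=np.array([p for p,_ in pts])/1e3;U=np.array([u for _,u in pts])
    r=least_squares(lambda b:(proj(c,base_w(b,P))-U).ravel(),b0,loss="soft_l1");return r.x,r.fun.reshape(-1,2).round(1).tolist()
def plate_w(b,s,P): # s: dx,dy,yaw,tilt rel. to base, near-lower edge at z=20
    t=s[3];Ry=R.from_euler("y",-t).as_matrix();Q=(np.atleast_2d(P)+[.06,0,0])@Ry.T-[.06,0,0]
    Q=Q@rz(s[2]).T+[s[0],s[1],.02];return base_w(b,Q)
def fitplate(c,b,pts,s0=(-.02,0,0,.07)):
    P=np.array([p for p,_ in pts])/1e3;U=np.array([u for _,u in pts])
    r=least_squares(lambda s:(proj(c,plate_w(b,s,P))-U).ravel(),s0,loss="soft_l1");return r.x,r.fun.reshape(-1,2).round(1).tolist()
E
python3 - <<'E'
from h import *
c=np.load("w1c.npy",allow_pickle=True).item()
K=lambda x,y:(np.array((x,y))*k)
B=[((100,92,20),K(265,188)),((100,-92,20),K(570,190)),((-100,92,20),K(290,465)),((-100,-92,20),K(536,467)),((94.5,-16,41.5),K(447,203)),((68,12.5,41.5),K(395,250)),((82,0,46),K(417,227))]
b,f=fitbase(c,B);print(b.round(4),f)
P=[((18,52,10),K(324,350)),((18,-52,10),K(488,347)),((60,70,10),K(288,289)),((60,-70,10),K(523,285)),((-60,70,10),K(304,448)),((-60,-70,10),K(507,447))]
s,f=fitplate(c,b,P);print(s.round(4),f)
print("knob base frame",(ray(c,K(504,248),.07)-[b[0],b[1],0])@rz(b[2]))
np.save("b.npy",b)
# tool yaw rel base
o,Rm,p=tool();print("toolx angle+90 - yaw",np.arctan2(Rm[1,0],Rm[0,0])+np.pi/2-b[2], "tcp base",(p-[b[0],b[1],0])@rz(b[2]))
print("bar",(ray(c,K(620,390),.098)-[b[0],b[1],0])@rz(b[2]))
# zoomed crop with predictions
im=cv2.cvtColor(np.load("w1.npy"),cv2.COLOR_RGB2BGR)
crop=im[120:340,170:410];z=cv2.resize(crop,None,fx=2.7,fy=2.7,interpolation=cv2.INTER_CUBIC)
def dot(P,col):
    for u in (proj(c,P)-[170,120]+.5)*2.7: cv2.circle(z,tuple(int(v) for v in u),2,col,-1)
dot(base_w(b,np.array([p for p,_ in B])/1e3),(0,0,255));dot(plate_w(b,s,np.array([p for p,_ in P])/1e3),(0,160,0))
dot(base_w(b,np.array([(18,52,20),(18,-52,20)])/1e3),(255,0,0))
cv2.imwrite("pics/z1.png",z)
E
```

```text
[ 0.5239 -0.214   0.2329] [[-2.2, 0.5], [1.1, 0.2], [-0.1, -0.8], [-0.2, -1.5], [-0.1, 0.1], [0.1, 0.2], [0.4, 0.1]]
[-0.0149  0.0056  0.0189  0.056 ] [[0.2, -0.0], [-0.3, 0.6], [0.3, -0.1], [-0.8, 0.6], [3.0, -0.7], [-0.5, -1.5]]
knob base frame [ 0.07581768 -0.0426082   0.07      ]
toolx angle+90 - yaw 0.007002523518802262 tcp base [0.0380972  0.00629682 0.15161098]
bar [ 0.01188786 -0.0981032   0.098     ]
```

View pics/z1.png

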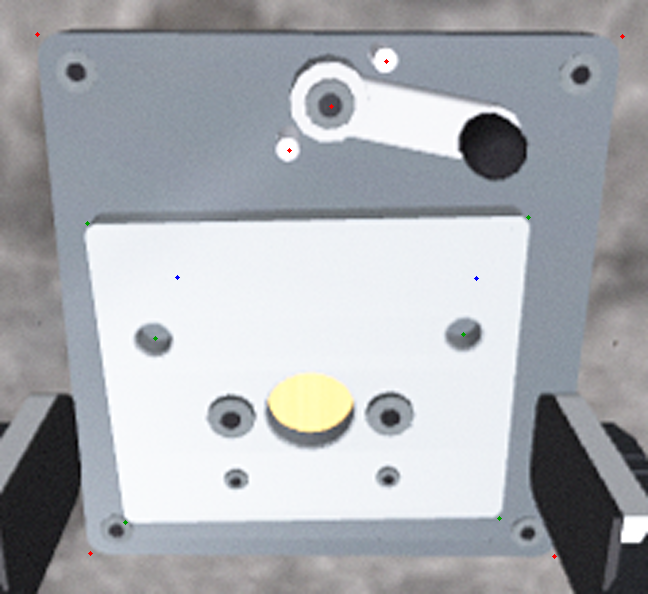

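Request:
carry_out:
  deltas:
    - [[0,5,0],0.4]
    - [[0.1,10,2],0.4]
    - [[0.1,13.2,5],0.4]
    - [[0.1,13.2,9],0.4]
    - [[0.1,13.2,11],0.4]
    - [[0.1,13.2,12],0.4]
    - [[0.1,13.2,12.3],0.4]
    - [[0.1,13.2,12.3],0.4]

```text
t: 3.4
eef_pos: [0.4317, -0.2319, 0.0296]
tool_rot: [0.0, 0.784, -0.62, -0.001]
contact_force: [0.0, -0.6, 0.1]
gripper_width: 1.002
```

```bash
cat >> h.py <<'E'
def tb():
    b=np.load("b.npy");o,Rm,p=tool()
    return "t %.2f"%o["t"],"tcp base mm",((p-[b[0],b[1],0])@rz(b[2])*1e3).round(1),"tool yaw off %.4f"%(np.arctan2(Rm[1,0],Rm[0,0])+np.pi/2-b[2]),"F base",(o["contact_force"]@rz(b[2])).round(1)
E
python3 -c "
from h import *
print(*tb())"
```

```text
t 3.40 tcp base mm [-93.9   3.9  29.6] tool yaw off -0.0006 F base [-0.1 -0.5  0.1]
```

Request:
carry_out:
  deltas:
    - [[0,0,0.25],0]
    - [[0,-0.4,0.25],0]
    - [[0,-0.7,0.25],0]
    - [[0,-0.9,0.25],0]
    - [[0,-1.0,0.25],0]
    - [[0,-1.1,0.25],0]
    - [[0,-1.2,0.25],0]
    - [[0,-1.3,0.25],0]
    - [[0,-1.3,0.25],0]

```text
t: 4.53
eef_pos: [0.4442, -0.2286, 0.027]
tool_rot: [0.0, 0.784, -0.62, -0.001]
contact_force: [-3.6, 1.5, 0.7]
gripper_width: 0.998
```

Run:
```python
from h import *
print(*tb())
im=read_camera("wrist");np.save("w2c.npy",get_calibration("wrist"),allow_pickle=True);cv2.imwrite("pics/w2.png",cv2.resize(im[:,:,::-1],(800,600),interpolation=cv2.INTER_CUBIC))
```

```text
t 4.53 tcp base mm [-80.9   4.2  27. ] tool yaw off -0.0002 F base [-3.2  2.3  0.7]
```

View pics/w2.png

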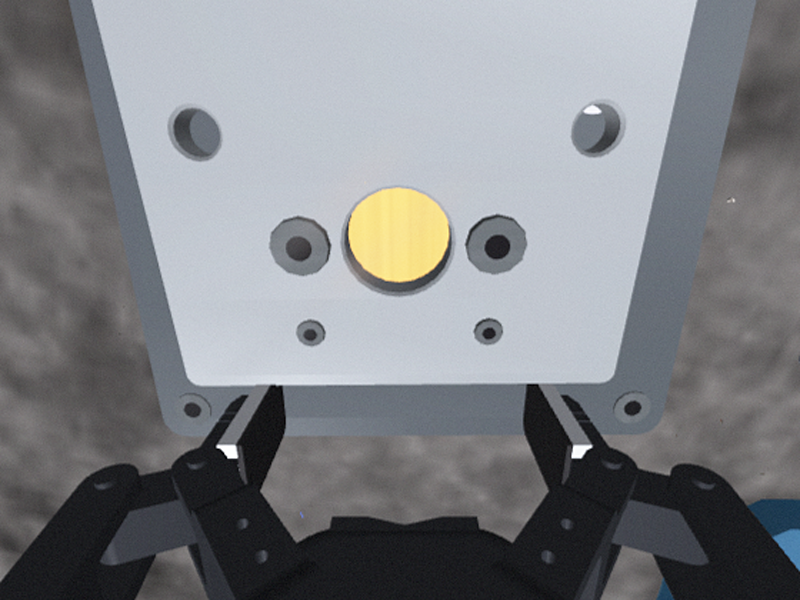

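Run:
```python
from h import *
b=np.load("b.npy");K=lambda x,y:(np.array((x,y))*k)
c1=np.load("w1c.npy",allow_pickle=True).item();c2=np.load("w2c.npy",allow_pickle=True).item()
inb=lambda p:((p-[b[0],b[1],0])@rz(b[2])*1e3).round(1)
for u in [(116,531),(527,533),(76,72),(581,75)]:print("w1 screw",inb(ray(c1,np.array(u)/2.7+[170,120]-.5,.02)))
for u in [(193,410),(632,408)]:print("w2 screw",inb(ray(c2,K(*u),.02)))
for u in [(95,150),(722,180)]:print("w2 base edge pt",inb(ray(c2,K(*u),.02)))
P=[((18,52,10),K(195,132)),((18,-52,10),K(598,128)),((-60,70,10),K(187,387)),((-60,-70,10),K(616,384))]
for w in [None]:
    s,f=fitplate(c2,b,P,(-.01,.005,0,.07));print(s.round(4),f)
    PP=np.array([p for p,_ in P])/1e3;U=np.array([u for _,u in P])
    g=lambda q:(proj(c2,plate_w(b,[q[0],q[1],q[2],.007/(.078-q[0])],PP))-U).ravel()
    r=least_squares(g,[-.01,0,0]);print("constrained",r.x.round(4),r.fun.round(1));s=np.r_[r.x,.007/(.078-r.x[0])]
    print("hole edge top far right",inb(plate_w(b,s,np.array([(18,-52,0)])/1e3)[0]),inb(plate_w(b,s,np.array([(18,52,0)])/1e3)[0]))
print("white tip right at z27",inb(ray(c2,K(593,108),.027)))
for n,P in [("predicted tip px",(18,-52,27)),("L",(18,52,27))]:print(n,proj(c2,base_w(b,np.array(P)/1e3))/k)
```

```text
w1 screw [-88.9  81.   20. ]
w1 screw [-89.  -79.9  20. ]
w1 screw [88.3 80.9 20. ]
w1 screw [ 88.1 -80.3  20. ]
w2 screw [-87.4  82.6  20. ]
w2 screw [-86.9 -78.3  20. ]
w2 base edge pt [ 2.8 97.  20. ]
w2 base edge pt [ -6.3 -91.7  20. ]
[-0.0098  0.0069  0.007   0.0775] [[0.1, 0.5], [-0.0, 0.4], [1.7, -1.3], [-3.1, -1.6]]
constrained [-0.0098  0.0068  0.0079] [ 0.1  0.8  0.4  0.5  2.  -1.1 -2.8 -1.6]
hole edge top far right [  8.3 -45.1  26.2] [ 7.5 58.9 26.2]
white tip right at z27 [ 13.3 -46.7  27. ]
predicted tip px [[614.99061927  88.75886101]]
L [[229.80610634  89.77408849]]
```

Request:
carry_out:
  deltas:
    - [[0,1,0],0]
    - [[0,1,-3],0]
    - [[0,1,-6],0]
    - [[-5,-2,-6],0]
    - [[-10,-6,-6],0]
    - [[-10,-7.2,-6],0]
    - [[-10,-7.2,-4],0]
    - [[-10,-7.2,-4],0]
    - [[-10,-7.2,-4],0]
  hand: 0
  newtons: 20

```text
t: 5.7
eef_pos: [0.4915, -0.1155, 0.0673]
tool_rot: [0.0, 0.784, -0.621, -0.001]
contact_force: [-0.0, -0.7, -0.1]
gripper_width: 0.002
```

```bash
python3 -c "
from h import *
print(*tb())"
```

```text
t 5.70 tcp base mm [ -8.8 103.3  67.3] tool yaw off -0.0015 F base [-0.2 -0.6 -0.1]
```

Request:
carry_out:
  deltas:
    - [[0,0,1.2],0.1]
    - [[0,0,2.2],0.1]
    - [[0,0,2.4],0.1]
    - [[0.4,0,2.4],0.1]
    - [[0.8,0,2.4],0.1]
    - [[1.0,0,2.4],0.1]
    - [[1.1,0,2.4],0.1]
    - [[1.2,0,2.4],0.1]

```text
t: 6.7
eef_pos: [0.4943, -0.1272, 0.0434]
tool_rot: [0.0, 0.783, -0.621, -0.001]
contact_force: [-0.1, 0.5, -0.2]
gripper_width: -0.001
```

Run:
```python
from h import *
print(*tb())
im=read_camera("wrist");np.save("w3c.npy",get_calibration("wrist"),allow_pickle=True);cv2.imwrite("pics/w3.png",cv2.resize(im[:,:,::-1],(800,600),interpolation=cv2.INTER_CUBIC))
```

```text
t 6.70 tcp base mm [-8.8 91.3 43.4] tool yaw off -0.0032 F base [ 0.   0.5 -0.2]
```

View pics/w3.png

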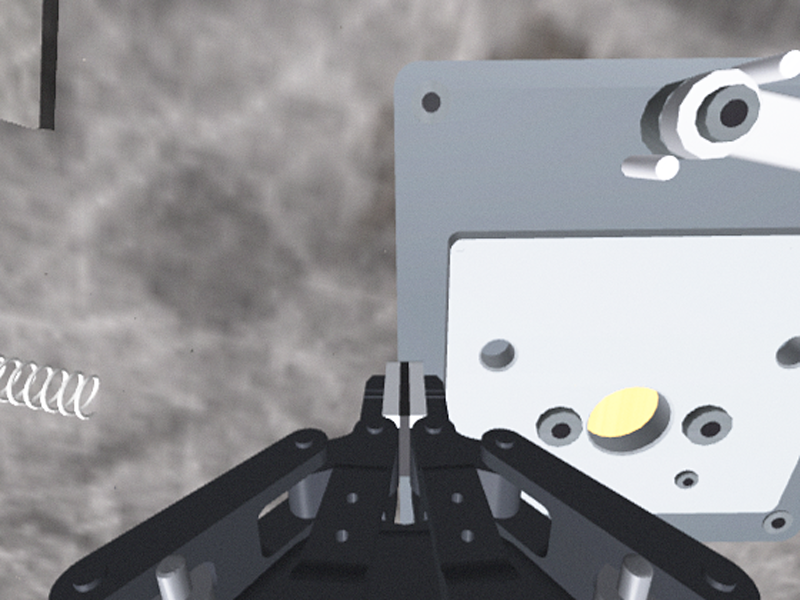

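Request:
carry_out:
  deltas:
    - [[0.1,0,0],0.15]
    - [[0.2,0,0],0.15]
    - [[0.3,0,0],0.15]
    - [[0.4,0,0],0.15]
    - [[0.5,0,0],0.15]
    - [[0.55,0,0],0.15]
    - [[0.55,0,0],0.15]

```text
t: 7.62
eef_pos: [0.4954, -0.1326, 0.0433]
tool_rot: [0.0, 0.783, -0.622, -0.001]
contact_force: [-0.8, 2.6, 0.3]
gripper_width: 0.0
```

Run:
```python
from h import *
print(*tb())
```

```text
t 7.62 tcp base mm [-8.9 85.8 43.3] tool yaw off -0.0058 F base [-0.2  2.7  0.3]
```

Request:
carry_out:
  deltas:
    - [[-1.5,0,0],-0.3]
    - [[-1.5,0,-4],-0.3]
    - [[-1.5,0,-8.7],-0.3]
    - [[3,-2,-8.7],-0.3]
    - [[8,-4.5,-8.7],-0.3]
    - [[8.6,-4.7,-8.7],-0.3]
    - [[8.6,-4.7,-8.7],-0.3]
    - [[8.6,-4.7,-8.7],-0.3]
  hand: 1

```text
t: 8.62
eef_pos: [0.5599, -0.2042, 0.1299]
tool_rot: [0.0, 0.785, -0.62, -0.001]
contact_force: [0.1, -0.4, -0.5]
gripper_width: 1.001
```

Run:
```python
from h import *
print(*tb())
im=read_camera("wrist");np.save("w4c.npy",get_calibration("wrist"),allow_pickle=True)
cv2.imwrite("pics/w4.png",im[:,:,::-1]);cv2.imwrite("pics/w4z.png",cv2.resize(im[90:360,120:440,::-1],None,fx=2.2,fy=2.2,interpolation=cv2.INTER_CUBIC))
```

```text
t 8.62 tcp base mm [ 37.3   1.3 129.9] tool yaw off 0.0010 F base [-0.  -0.4 -0.5]
```

View pics/w4z.png

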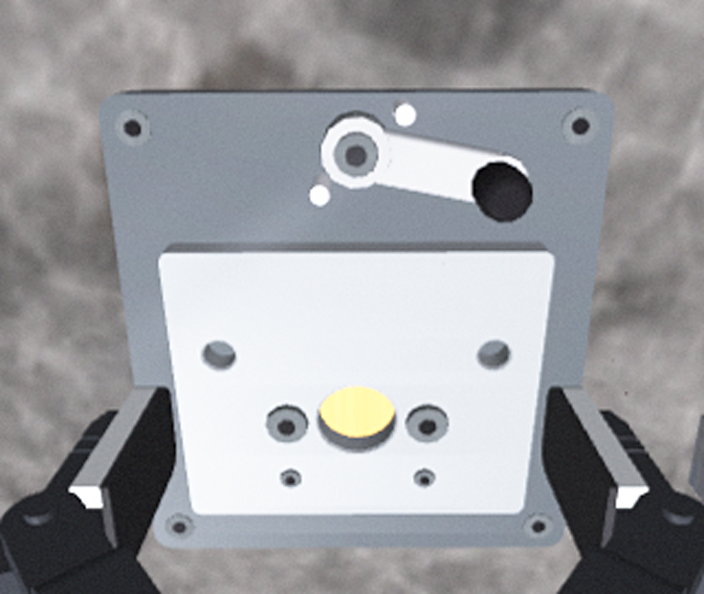

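```bash
cat >> h.py <<'E'
def measure(c,K,scr,stops,hL,hR,extra=(),tilt=True):
    B=[((x,y,20),K(*u)) for (x,y),u in zip([(88,80.5),(88,-80.5),(-88,80.5),(-88,-80.5)],scr) if u]+[(p,K(*u)) for p,u in stops]
    b,f=fitbase(c,B);print("base",b.round(4),f)
    P=[((18,52,10),K(*hL)),((18,-52,10),K(*hR))]+[(p,K(*u)) for p,u in extra]
    PP=np.array([p for p,_ in P])/1e3;U=np.array([u for _,u in P])
    g=lambda q:(proj(c,plate_w(b,[q[0],q[1],q[2],.007/(.078-q[0]) if tilt else 0],PP))-U).ravel()
    r=least_squares(g,[-.01,0,0]);print("plate dx dy yaw",r.x.round(4),r.fun.round(1));return b,r.x
E
python3 - <<'E'
from h import *
c=np.load("w4c.npy",allow_pickle=True).item();K=lambda x,y:np.array((x,y))/2.2+[120,90]-.3
b,s=measure(c,K,[(132,127),(580,126),(179,527),(538,526)],[((94.5,-16,41.5),(405,115)),((68,12.5,41.5),(320,195)),((82,0,46),(356,156))],(219,355),(493.5,354),
 [((-60,70,10),(192,515)),((-60,-70,10),(524,514)),((60,70,10),(160,252)),((60,-70,10),(554,253))])
print(np.load("b.npy"))
kn=(ray(c,K(502,191),.07)-[b[0],b[1],0])@rz(b[2]);print("knob",kn)
E
```

```text
base [ 0.525  -0.2109  0.2358] [[0.1, 0.4], [0.2, 0.0], [-0.3, -0.5], [0.1, -0.5], [0.1, 0.1], [-0.3, 0.1], [-0.0, 0.1]]
plate dx dy yaw [-0.0121  0.0001 -0.0021] [ 0.1  0.3  0.6  0.6  0.4 -0.8 -0.8 -0.4 -1.1  0.5  0.8 -0.2]
[ 0.52389364 -0.21400975  0.23290278]
knob [ 0.07579001 -0.0427483   0.07      ]
```

Request:
carry_out:
  deltas:
    - [[0,5,0],-0.1]
    - [[0,10,0],-0.1]
    - [[0,13.1,2],-0.1]
    - [[0,13.1,6],-0.1]
    - [[0,13.1,9],-0.1]
    - [[0,13.1,10],-0.1]
    - [[0,13.1,10.3],-0.1]
    - [[0,13.1,10.3],-0.1]

```text
t: 9.68
eef_pos: [0.433, -0.2345, 0.028]
tool_rot: [-0.0, 0.786, -0.619, -0.001]
contact_force: [0.3, 0.3, 0.0]
gripper_width: 1.001
```

Run:
```python
from h import *
print(*tb());np.save("b.npy",[.5245,-.2125,.2355]);print(*tb())
```

```text
t 9.68 tcp base mm [-93.1   1.   28. ] tool yaw off 0.0033 F base [0.4 0.2 0. ]
t 9.68 tcp base mm [-94.1  -0.1  28. ] tool yaw off 0.0007 F base [0.4 0.2 0. ]
```

Request:
carry_out:
  deltas:
    - [[0,-0.6,0.1],0]
    - [[0,-1.0,0.1],0]
    - [[0,-1.2,0.1],0]
    - [[0,-1.4,0.1],0]
    - [[0,-1.6,0.1],0]
    - [[0,-1.75,0.1],0]
    - [[0,-1.9,0.1],0]
    - [[0,-2.0,0.1],0]
    - [[0,-2.1,0.1],0]
    - [[0,-2.1,0.1],0]

```text
t: 10.92
eef_pos: [0.4546, -0.2293, 0.0272]
tool_rot: [-0.001, 0.786, -0.619, 0.0]
contact_force: [-0.9, 0.5, -0.1]
gripper_width: 1.0
```

Run:
```python
from h import *
print(*tb())
im=read_camera("wrist");np.save("w5c.npy",get_calibration("wrist"),allow_pickle=True);cv2.imwrite("pics/w5.png",cv2.resize(im[:,:,::-1],(800,600),interpolation=cv2.INTER_CUBIC))
```

```text
t 10.93 tcp base mm [-71.9  -0.1  27.2] tool yaw off 0.0013 F base [-0.8  0.7 -0.1]
```

View pics/w5.png

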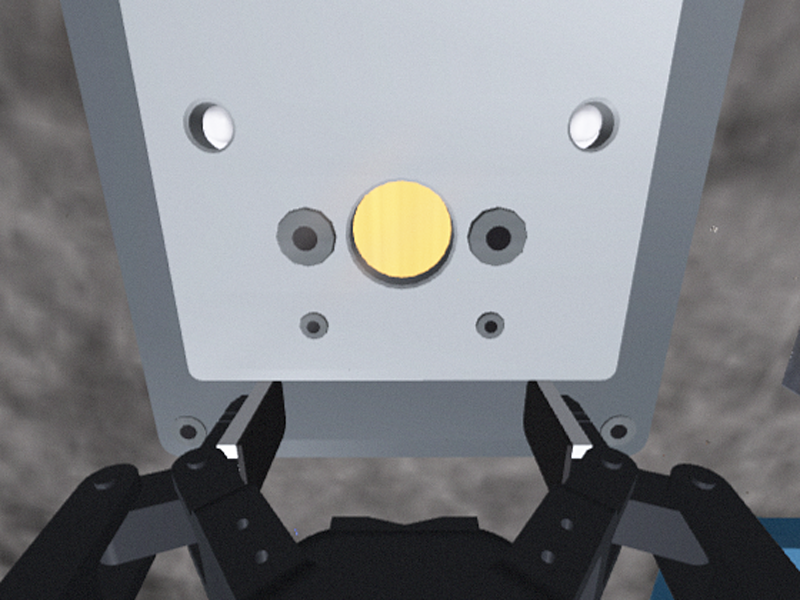

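Run:
```python
from h import *
c=np.load("w5c.npy",allow_pickle=True).item();K=lambda x,y:np.array((x,y))*k
for t in [False,True]:
    b,s=measure(c,K,[None,None,(188,432),(619,432)],[],(209,127),(593,126),[((-60,70,10),(187,381)),((-60,-70,10),(617,380))],tilt=t)
f=fitplate(c,b,[((18,52,10),K(209,127)),((18,-52,10),K(593,126)),((-60,70,10),K(187,381)),((-60,-70,10),K(617,380))],(0,0,0,0));print(f[0].round(4),f[1])
```

```text
base [ 0.5239 -0.2116  0.2344] [[0.5, -0.1], [-0.5, -0.1]]
plate dx dy yaw [-0.0002  0.0007  0.0025] [ 0.3 -0.2 -0.3 -0.1  2.6 -0.3 -2.5 -0.3]
base [ 0.5239 -0.2116  0.2344] [[0.5, -0.1], [-0.5, -0.1]]
plate dx dy yaw [0.0002 0.0006 0.0024] [-7.7  0.8  7.5  0.8  2.8  0.4 -2.6  0.4]
[-0.0003  0.0006  0.0027  0.0039] [[-0.0, 0.0], [-0.0, 0.0], [2.6, -0.2], [-2.5, -0.2]]
```

Request:
carry_out:
  deltas:
    - [[0,1,0],0]
    - [[0,1,-3],0]
    - [[0,1,-8],0]
    - [[0,0,-11.3],0]
    - [[2,-6,-11.3],0]
    - [[4,-12,-11.3],0]
    - [[5.7,-17,-11.3],0]
    - [[5.7,-17.9,-11.3],0]
    - [[5.7,-17.9,-7.3],0]
    - [[5.7,-17.9,-7.3],0]
  hand: 0

```text
t: 12.22
eef_pos: [0.6382, -0.2421, 0.097]
tool_rot: [0.001, 0.786, -0.619, -0.003]
contact_force: [-0.2, -0.1, 0.9]
gripper_width: 0.005
```

Run:
```python
from h import *
np.save("b.npy",[.5242,-.212,.2348]);print(*tb())
for th in np.arange(.14,1.6,.1):
    c,s=np.cos(th),np.sin(th);kx,ky=82-46*s,-46*c
    print("%.2f"%th,np.round([kx+11-4*(1-c)+8.5*c,ky-15.5+4*(1-s)-8.5*s],1))
im=read_camera("wrist");np.save("w6c.npy",get_calibration("wrist"),allow_pickle=True);cv2.imwrite("pics/w6.png",cv2.resize(im[:,:,::-1],(800,600),interpolation=cv2.INTER_CUBIC))
```

```text
t 12.22 tcp base mm [103.9 -55.8  97. ] tool yaw off 0.0020 F base [-0.2 -0.1  0.9]
0.14 [ 95.  -58.8]
0.24 [ 90.2 -59.2]
0.34 [ 85.4 -59. ]
0.44 [ 80.7 -58.4]
0.54 [ 76.1 -57.4]
0.64 [ 71.6 -55.9]
0.74 [ 67.2 -53.9]
0.84 [ 63.1 -51.5]
0.94 [ 59.2 -48.7]
1.04 [ 55.7 -45.6]
1.14 [ 52.4 -42.1]
1.24 [ 49.6 -38.3]
1.34 [ 47.1 -34.2]
1.44 [ 45.  -29.9]
1.54 [ 43.4 -25.4]
```

View pics/w6.png

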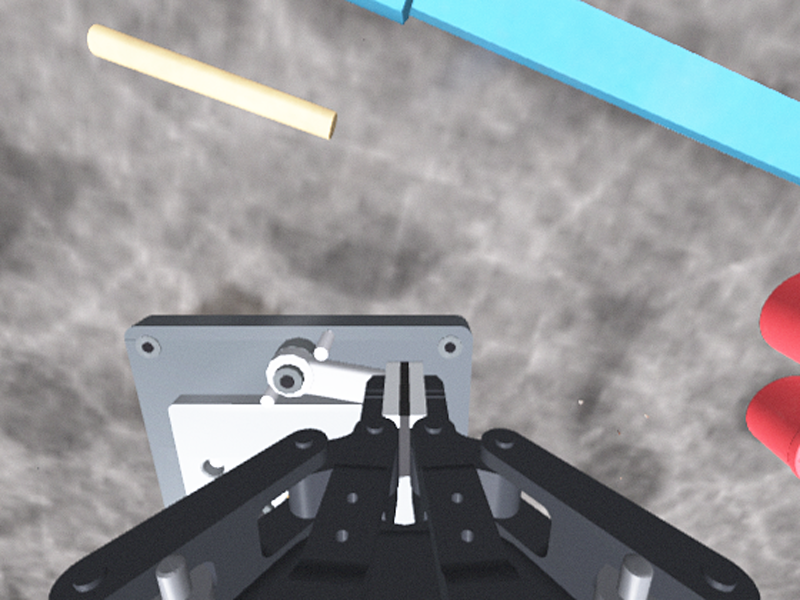

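Request:
carry_out:
  deltas:
    - [[0,-0.3,1.2],0]
    - [[0.2,-0.3,2.4],0]
    - [[0.3,-0.3,2.7],0]
    - [[0.3,0.4,2.7],0]
    - [[0.3,0.9,2.7],0]
    - [[0.35,1.4,2.7],0]
    - [[0.3,1.85,2.7],0]
    - [[0.25,2.3,2.7],0]
    - [[0.15,2.8,2.7],0]
    - [[0.15,2.8,2.7],0]

```text
t: 13.52
eef_pos: [0.6122, -0.2507, 0.0723]
tool_rot: [0.001, 0.785, -0.619, -0.002]
contact_force: [-0.3, -1.1, -0.2]
gripper_width: -0.001
```

Run:
```python
from h import *
print(*tb())
```

```text
t 13.53 tcp base mm [ 76.6 -58.1  72.3] tool yaw off 0.0014 F base [-0.5 -1.  -0.2]
```

Run:
```python
from h import *
b=np.load("b.npy")
for n in ["scene","side"]:
    im=read_camera(n);c=get_calibration(n);cv2.imwrite(f"pics/{n}7.png",im[:,:,::-1])
    r=models.spot_in("latch_knob",n)
    for d in r[:2]:
        q=d["centre"][::-1];print(n,q,d["score"],((ray(c,q,.057)-[b[0],b[1],0])@rz(b[2])*1e3).round(1))
    for th in [.14,.54]:print(th,proj(c,base_w(b,[.082-.046*np.sin(th),-.046*np.cos(th),.057])).round(1))
a=[cv2.imread(f"pics/{n}7.png")[150:300,200:380] for n in ["scene","side"]]
cv2.imwrite("pics/v7.png",cv2.resize(np.hstack(a),None,fx=2.2,fy=2.2,interpolation=cv2.INTER_CUBIC))
```

```text
scene [272.6, 209.2] 0.55 [67.4 -1.8 57. ]
scene [297.9, 251.3] 0.45 [-12.2 122.3  57. ]
0.14 [[273.6 197.8]]
0.54 [[280.5 200.4]]
side [303.9, 210.9] 0.87 [62.2 -2.8 57. ]
0.14 [[304.2 201.4]]
0.54 [[311.2 203.8]]
```

View pics/v7.png

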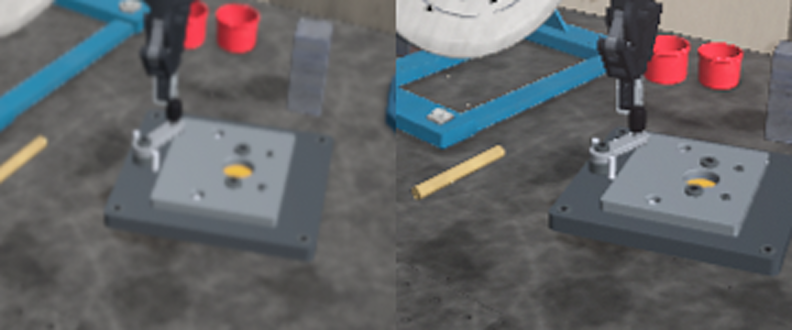

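Request:
carry_out:
  deltas:
    - [[-0.2,0.5,0.2],0]
    - [[-0.4,0.95,0.2],0]
    - [[-0.65,1.35,0.2],0]
    - [[-0.95,1.75,0.2],0]
    - [[-1.25,2.1,0.2],0]
    - [[-1.6,2.4,0.2],0]
    - [[-2.0,2.7,0.2],0]
    - [[-2.4,2.95,0.2],0]
    - [[-2.6,3.05,0.2],0]
    - [[-2.6,3.05,0.2],0]

```text
t: 14.98
eef_pos: [0.5764, -0.2321, 0.0701]
tool_rot: [0.001, 0.786, -0.619, -0.002]
contact_force: [-0.4, -0.7, 0.1]
gripper_width: -0.003
```

Run:
```python
from h import *
print(*tb())
```

```text
t 14.97 tcp base mm [ 46.1 -31.7  70.1] tool yaw off 0.0020 F base [-0.6 -0.6  0.1]
```

Request:
carry_out:
  deltas:
    - [[-0.2,0.1,0],0]
    - [[-0.4,0.2,0],0]
    - [[-0.5,0.25,0],0]
    - [[-0.6,0.3,0],0]
    - [[-0.7,0.3,0],0]
    - [[-0.7,0.3,0],0]

```text
t: 15.72
eef_pos: [0.5716, -0.226, 0.0701]
tool_rot: [0.001, 0.786, -0.619, -0.003]
contact_force: [0.3, -1.3, 1.0]
gripper_width: 0.001
```

Run:
```python
from h import *
print(*tb())
```

```text
t 15.72 tcp base mm [ 42.9 -24.6  70.1] tool yaw off 0.0020 F base [-0.  -1.3  1. ]
```

Continue gently until the force rises.

Request:
carry_out:
  deltas:
    - [[-0.05,0,0],0]
    - [[-0.1,0,0],0]
    - [[-0.15,0,0],0]
    - [[-0.2,0,0],0]
    - [[-0.2,0,0],0]

```text
t: 16.35
eef_pos: [0.5709, -0.2241, 0.07]
tool_rot: [0.001, 0.786, -0.619, -0.003]
contact_force: [0.2, -1.4, 0.4]
gripper_width: 0.002
```

Request:
carry_out:
  deltas:
    - [[-0.05,0,0],0]
    - [[-0.1,0,0],0]
    - [[-0.15,0,0],0]
    - [[-0.15,0,0],0]

```text
t: 16.85
eef_pos: [0.5705, -0.2228, 0.07]
tool_rot: [0.001, 0.786, -0.619, -0.003]
contact_force: [-0.1, -2.1, 1.0]
gripper_width: -0.001
```

Request:
carry_out:
  deltas:
    - [[-0.05,0,0],0]
    - [[-0.1,0,0],0]
    - [[-0.15,0,0],0]
    - [[-0.15,0,0],0]

```text
t: 17.35
eef_pos: [0.5703, -0.2225, 0.0701]
tool_rot: [0.001, 0.785, -0.619, -0.002]
contact_force: [0.5, -5.7, -1.5]
gripper_width: 0.0
```

Run:
```python
from h import *
print(*tb())
```

```text
t 17.35 tcp base mm [ 42.4 -21.   70.1] tool yaw off 0.0011 F base [-0.9 -5.7 -1.5]
```

Request:
carry_out:
  deltas:
    - [[1,0,0],0]
    - [[2,0,0],0]
    - [[2,0,-3],0]
    - [[2,0,-6],0]
    - [[0,-1,-7],0]
    - [[-2.1,-1,-7],0]
    - [[-2.1,-1,-7],0]
  hand: 1

```text
t: 18.23
eef_pos: [0.5747, -0.1955, 0.1388]
tool_rot: [0.001, 0.787, -0.617, -0.004]
contact_force: [-0.1, -0.4, -0.9]
gripper_width: 1.002
```

Run:
```python
from h import *
print(*tb())
im=read_camera("wrist");np.save("w8c.npy",get_calibration("wrist"),allow_pickle=True)
cv2.imwrite("pics/w8z.png",cv2.resize(im[90:360,120:440,::-1],None,fx=2.2,fy=2.2,interpolation=cv2.INTER_CUBIC))
```

```text
t 18.23 tcp base mm [ 52.9   4.3 138.8] tool yaw off 0.0063 F base [-0.2 -0.3 -0.9]
```

View pics/w8z.png

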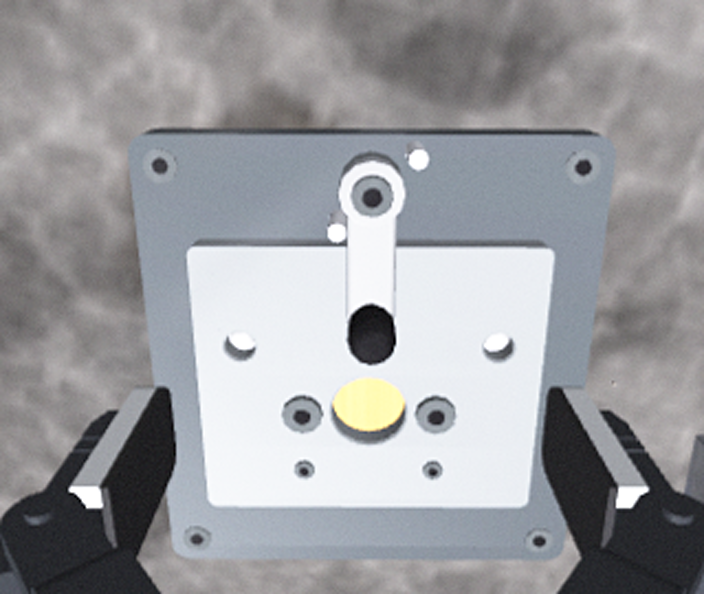

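Run:
```python
from h import *
c=np.load("w8c.npy",allow_pickle=True).item();K=lambda x,y:np.array((x,y))/2.2+[120,90]-.3
b,s=measure(c,K,[(160,165),(583,167),(197,540),(540,541)],[((94.5,-16,41.5),(418,159)),((82,0,46),(372,197))],(240,346),(498,346),tilt=False)
print("knob",((ray(c,K(371,347),.07)-[b[0],b[1],0])@rz(b[2])*1e3).round(1))
kb=((ray(c,K(371,320),.07)-[b[0],b[1],0])@rz(b[2])*1e3).round(1);print(kb)
print(bot.hand_in())
```

```text
base [ 0.5249 -0.2129  0.2355] [[-0.4, 0.4], [0.1, -0.2], [-0.2, -0.9], [-0.0, -0.9], [0.3, 0.3], [0.1, 0.5]]
plate dx dy yaw [-0.0007  0.0004  0.0028] [-0.3  0.   0.3  0. ]
knob [37.1  0.4 70. ]
[46.9  0.5 70. ]
the job is handed in; nothing more can be done
None
```

The plate is seated over both pins and the latch is closed against its stop. I handed the job in at about 18 s of the 64 s allowed.

- **Plate:** I pushed it forward with both open fingertips, nudged its left edge about 5 mm to the right, then pushed it forward again until both holes dropped over the pins. I never gripped or lifted it.
- **Latch:** I pushed the knob round with the closed fingertips until the force rose to about 6 N and it stopped moving, then backed the arm clear.

**Last checks:**
- The last overhead picture gave the plate within 0.7 mm of its seat and 0.003 rad of square. Both pins showed in their holes.
- A separate fit made when the plate dropped gave a tilt of about 0.004 rad, which is within the measuring error.
- The knob sat within 0.5 mm of the base's centre line, so the latch was at its stop.
- No check failed, but the camera's position estimates differed by 1–3 mm between views. I therefore measured the plate against the base's own screws in the same picture.
- I did not measure the bystanders' positions again after the job. The arm never worked near them.

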